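# Trip test of the studio's power distributor

### The arm

A 6-joint arm with a two-finger parallel gripper is mounted at the origin on the work surface. World frame = base frame: x ahead of the robot, y to its left, z up, the work surface at z = 0. Lengths are in m, angles in rad, forces in N, time in s.
With the tool pointing down it reaches from about 0.3 to 1 m from the base axis. Payload 5.1 kg.
Tool frame: the origin (TCP) lies midway between the tips of the shut fingers; the grasp point (between the pads) lies arm.hold_point_z behind it (arm.hold_point_z is the distance from the TCP to the grasp point, in m); z points along the fingers, y is the line along which they close (so a half turn about z gives the same grasp; the last joint's range is limited). The gripper opens to 95 mm and grips with 3 to 60 N. Pads are 20 mm wide; open, the fingers measure 119 mm over their backs; the gripper's body (75 mm by 180 mm) begins 59 mm behind the grasp point.
Start: joints at [-1.373, 0.124, 1.65, -0, 1.367, -0.083], TCP at [0.18, -0.625, 0.215] pointing down, gripper open.
Joint ranges: [-2.61, 2.61], [-1.02, 2.33], [0.03, 2.71], [-1.35, 4.49], [0.32, 2.68], [-2.91, 2.91]. Speed limits (rad/s): [2.57, 2.57, 3.14, 3.14, 3.14, 3.14].

### API

Orientations are given as a 3x3 rotation matrix whose columns are the frame's x, y, z axes.
In Python, from rig import arm gives the robot as it stands.
- The arm moves only by the tool servo_tool, never from a script. Its argument "plan" is a list that holds one entry, the list of rows, each a list of 7 numbers: the shift along the tool's x, y, z in mm, then the turn, a rotation vector about the tool's x, y, z in rad, then the finger opening in mm, from 0 to 95.1. A call has 1 to 8 rows; each row shifts and turns the commanded pose from where the row before left it, along the tool's axes as they then stand; what a row does not reach is not made up. A row lasts 1/10 s, in which the tool goes at most 50 mm and 8.59 degrees, less where a joint would pass 70% of its speed; a pose out of reach is approached as far as the arm can. A call is refused whole if a number of a shift passes 50 or a number of a turn 0.15, either way. A call with a gripper value outside its range is refused whole. The fingers move at their own pace and stop on an object; the grip force is fixed at half the most. Time passes only in rows, so rows that do not move let the fingers close. It gives the time, the measured TCP pose, the force, the opening and the grip force at its end, in the units of the state.
- arm.get_obs(): the state, without advancing time (a new reading comes with each control period).
- arm.get_image(name): name is "scene" or "side" or "wrist"; returns a dict with "color" (384x512x3 uint8, red, green, blue), "fov_y" (degrees; the focal length in pixels is half the picture's height over the tangent of half this angle, whatever the lens; pixels are square), "cx", "cy" (the principal point, pixels), "R" (3x3) and "t" (3): a world point X has camera coordinates R X + t. Camera axes: x right, y down, z forward; pixel columns grow to the right and rows downward; lengths in m; the calibration is good to about 2 mm. A picture is of the moment at which its call begins. There is no depth.
- arm.close_job(): hands the job in; it is judged then, once.
Trained networks look in a picture, given as the dict that the camera call returned (one of the last four; its "shot" number tells which), for a name from the list of things; names that differ only in an ending like _2 or _b are one class to them, and where a whole thing is asked for, a point or a joint stands for the part that bears it (a point fixed in the world has none). Each returns a list of dicts, best first, with "score" (0 to 1); they miss things now and then, are a little off and sometimes report something else, mostly with a low value. They report only what shows in the picture. A call takes as long as a camera call.
- arm.recognise(name, picture): "position" ([x, y, z] in m, in world coordinates, good to about 4 mm: the middle of the surface that is visible of it).
- arm.silhouettes(name, picture): "pixels" (384x512 bool, what is visible of it).
The state is a dict: "clock": time; "joints": joint angles; "qd": joint speeds; "effort": joint torques, N m; "ee_pos": TCP position; "orientation": TCP orientation; "wrist_force": force on the tool from outside, world axes, zero at the start; "wrist_torque": the same for the moment, N m; "opening": finger opening in m; "gripper_force": force on a finger pad.
Only numpy, scipy, OpenCV 4.12 (cv2) and the standard library are available. Lean on these libraries where they do the work, as an engineer would, in place of code of your own. Each camera call takes 0.05 s, during which the arm holds its last target. There are 200 camera calls.

### The job

Do the trip test on the power distributor on the bench: with its clear cover standing open, press the round test button on the wide breaker so that the breaker's lever drops, then lift that lever fully back up. Then bring the clear cover down without slamming it, until it is fully shut. Leave the two narrow breakers switched on, and do not shift the clay bowl on the banding wheel or the bottle and the jar beside the box.

Things in the scene. Friction and masses are not known exactly. Their poses are not given: they have to be found in the camera images.
- distributor: Power distributor: black rubber box with a sloping front, screwed to the bench; 220 mm deep (x), 280 wide (y), sockets standing 22 mm out of both flanks, 60 mm high in front, 159 behind, a handle 30 mm out of its back. Origin: centre of its underside; x to its back, y to its left as one faces it, z up. Its face slopes at 30 deg from level, from (-110, 0, 61) to (60, 0, 159) mm.
- face_mid (a point): Middle of the sloping face, at (-25, 0, 110) mm of the distributor (same axes). Face coordinates, zero here, used below: u = up the slope, v = left (box y), n = straight out of the face. The open cover overhangs the face, so it cannot be reached from straight above: come in about square to it, the tool tilted 25 to 40 deg from vertical, pointing forward and down.
- wide_breaker (a point): Middle of the front of the wide white breaker's case (u -50 to 65, v -30 to 75 mm, front at n = 10 mm), which carries one wide black lever and, left of it, the round test button. To its right stand two narrow white breakers (v -33 to -58 and -60 to -85, also n = 10), each with a small toggle. Same axes as the distributor.
- button_top (a point): Centre of the outer face of the round test button, 18 mm across: u = -11, v = 52, n = 19 mm when released, so 9 mm proud of the case. Axes: x up the slope, y left, z straight out of the face; it is pressed along -z.
- test_button (a joint): Travel of the test button in m: 0 released, 0.007 fully in. It springs back. The breaker trips at about 0.0045; up to about 5 N are needed.
- lever_tip (a point): Middle of the free edge of the wide breaker's lever, 45 mm from its pivot (a line across the face at u = 5, n = 4 mm). The lever is a black plate 50 mm wide (v -25 to 25), 9 mm thick with a 13 mm round rim, 49 mm from pivot to end. On, it leans 38 deg up the slope from n; dropped, 17 deg down the slope. Axes at joint 0: u, v, n; they turn with it.
- rcd_lever (a joint): Angle of the wide breaker's lever in rad: 0 fully up (on), 0.96 fully dropped. It snaps: the test button makes it snap down; once down, it is pushed on its lower side up the slope against a spring (2 to 3 N at its edge, more nearer the pivot) until below 0.25, whence it snaps up by itself.
- breaker_left (a joint): Angle in rad of the small toggle (16 mm wide, 28 mm from pivot to end, at v = -45 mm) of the first narrow breaker: 0 up (on), 0.96 down. It stays where it is put.
- breaker_right (a joint): The same for the second narrow breaker, at v = -72 mm.
- cover_hinge (a point): Middle of the cover's hinge line, across the face at u = 96, v = 0, n = 0 mm. The axes turn with the cover: y left along the hinge; x from its free edge to its hinge; z from its open underside to its outer face. With the cover shut they are u, v, n.
- cover_edge (a point): Middle of the free edge of the cover's outer face: (-170, 0, 56) mm in the axes of cover_hinge. The cover is a shallow clear box, 170 mm from hinge to free edge, 204 wide, 56 deep, walls 3, open towards the breakers, with a grey finger tab (60 wide, 18 long, 5 thick) on the free edge, 12 mm above its rim.
- cover (a joint): Angle of the cover in rad: 0 fully shut on the face, 1.40 open against its stop; it starts open at 1.33 to 1.39. The hinge is stiff: it stays at any angle and is pushed shut on its outer face near the free edge with about 2 to 4 N.
- bowl: Unfired clay bowl, 130 mm wide, 100 mm high, on a round white board on a banding wheel (84 mm high). Origin: centre of its underside.
- slip_bottle: White plastic bottle, 68 mm across, 165 mm high, standing beside the distributor. Origin: centre of its underside.
- glaze_jar: Grey jar with white lid, 84 mm across, 110 mm high, standing beside the distributor. Origin: centre of its underside.

How it is judged:
On the way, in this order (a step that is already met when the one before it is completed fails the run):
1. the test button is pressed in (value of joint test_button above 0.0035 m).
2. the wide breaker's lever has dropped (value of joint rcd_lever above 0.85 rad), for 0.1 s.
3. the lever is back up and stays up (value of joint rcd_lever below 0.08 rad), for 0.2 s.
4. the cover is shut with the lever up (value of joint cover below 0.06 rad and value of joint rcd_lever below 0.08 rad), for 0.2 s.
At the end, for the whole second after the job is handed in: The wide breaker's lever is fully up (within 0.08 rad), the test button is out (within 1.5 mm), the cover is shut (within 0.06 rad) and at rest, and both narrow breakers are still on (within 0.15 rad) (all of step 4 and value of joint test_button below 0.0015 m and value of joint each of breaker_left, breaker_right below 0.15 rad and velocity of joint cover between -0.05 and 0.05 rad/s); the robot touches nothing.
It fails at once if a narrow breaker is switched off (moved by more than 0.3 rad) (value of joint any of breaker_left, breaker_right above 0.3 rad).
It fails at once if the cover is slammed (faster than 2.5 rad/s in its last 0.25 rad) (value of joint cover below 0.25 rad and velocity of joint cover below -2.5 rad/s).
It fails at once if the bowl, the bottle or the jar is shifted by more than 30 mm (distance of any of bowl, slip_bottle, glaze_jar from where it was at the start of the episode above 0.03 m).
It also fails if it takes over 54 s, if anything falls off the work surface, if the arm or the gripper's body presses on something with over 40 N, if the wrist force passes 120 N, or if a joint passes its speed limit or range.

## Working session

There is one attempt and no reset: what is moved stays moved. The work goes in short steps, Python scripts to look and compute and a tool call to move; the robot and the scene stay as the last step left them, time stands still between calls to the robot, and variables do not carry over. Pictures are saved under pics/ and viewed, at most 10 in all, crops included, and the job is handed in when it is done.

Besides the shell and the picture viewer there is one more tool, called after "Request:" by a JSON object that holds its "api" and its "payload", one argument or row to a line. servo_tool: Moves the arm, as the interface text tells. Its arguments: {"type":"object","properties":{"plan":{"type":"array"}},"required":["plan"]}

```bash
mkdir -p pics; ls; cat > h.py <<'E'
import numpy as np, cv2
from rig import arm
def K(p):
    f=p["color"].shape[0]/2/np.tan(np.radians(p["fov_y"])/2); return f,p["cx"],p["cy"]
def proj(p,X):
    f,cx,cy=K(p); c=np.atleast_2d(X)@np.array(p["R"]).T+p["t"]; return np.c_[cx+f*c[:,0]/c[:,2],cy+f*c[:,1]/c[:,2]]
def save(p,n): cv2.imwrite("pics/"+n,cv2.cvtColor(p["color"],cv2.COLOR_RGB2BGR))
E
python3 - <<'E'
from h import *
o=arm.get_obs(); print(o["clock"],o["ee_pos"],arm.hold_point_z)
ims=[]
for n in ("scene","side"):
    p=arm.get_image(n); ims.append(p["color"]); R=np.array(p["R"]);print(n,-R.T@p["t"],R[2])
    for k in ("distributor","face_mid","wide_breaker","button_top","lever_tip","cover_hinge","cover_edge","bowl","slip_bottle","glaze_jar"):
        r=arm.recognise(k,p); print(k,[(np.round(d["position"],3),round(d["score"],2)) for d in r[:2]])
s=np.vstack(ims); s=cv2.resize(s,(400,600)) if 0 else s
cv2.imwrite("pics/a.png",cv2.cvtColor(ims[0],cv2.COLOR_RGB2BGR));cv2.imwrite("pics/b.png",cv2.cvtColor(ims[1],cv2.COLOR_RGB2BGR))
E
```

```text
pics
0.0 [ 0.17998074 -0.62392063  0.21338666] 0.0188
scene [0.42860769 0.98085345 1.35196983] [ 0.10047529 -0.5737377  -0.81285286]
distributor [(array([0.604, 0.004, 0.13 ]), 0.86)]
face_mid [(array([0.605, 0.006, 0.13 ]), 0.71)]
wide_breaker [(array([0.605, 0.01 , 0.128]), 0.7), (array([ 0.623, -0.023,  0.283]), 0.51)]
button_top [(array([ 0.536, -0.283,  0.082]), 0.59)]
lever_tip [(array([ 0.593, -0.045,  0.145]), 0.44)]
cover_hinge [(array([ 0.621, -0.023,  0.284]), 0.57)]
cover_edge [(array([ 0.624, -0.025,  0.285]), 0.91)]
bowl [(array([0.566, 0.565, 0.14 ]), 0.73), (array([ 0.623, -0.031,  0.281]), 0.67)]
slip_bottle [(array([0.653, 0.18 , 0.102]), 0.65)]
glaze_jar [(array([ 0.535, -0.282,  0.082]), 0.74)]
side [0.09768994 0.65874874 0.78087133] [ 0.49190379 -0.53223577 -0.68902521]
distributor [(array([ 0.587, -0.011,  0.122]), 0.62)]
face_mid [(array([ 0.589, -0.01 ,  0.123]), 0.8)]
wide_breaker [(array([ 0.588, -0.007,  0.124]), 0.75)]
button_top []
lever_tip [(array([ 0.595, -0.06 ,  0.146]), 0.67)]
cover_hinge [(array([ 0.59 , -0.026,  0.288]), 0.93)]
cover_edge [(array([ 0.587, -0.022,  0.291]), 0.89)]
bowl [(array([0.586, 0.578, 0.153]), 0.84)]
slip_bottle [(array([0.638, 0.173, 0.091]), 0.97)]
glaze_jar [(array([ 0.522, -0.279,  0.078]), 0.74), (array([ 0.59 , -0.06 ,  0.142]), 0.17)]
```

View pics/a.png

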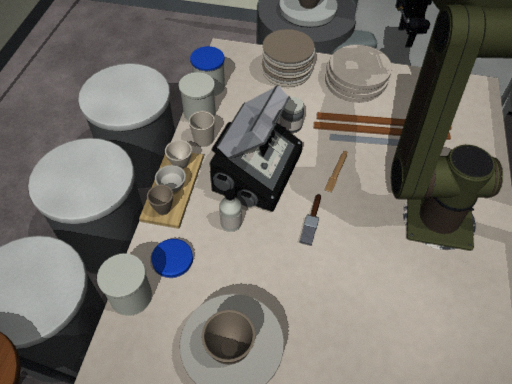

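View pics/b.png

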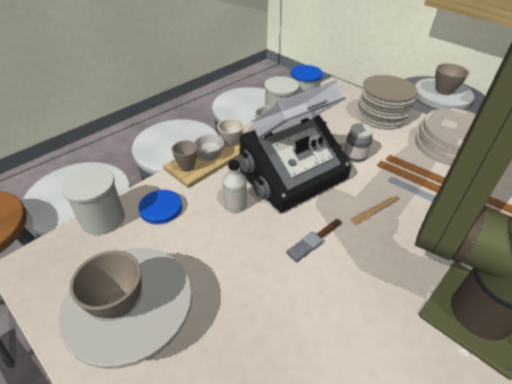

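The scene picture shows the box at about (255,160) with its cover open, bottle (231,211) and jar (291,112). The side picture shows the box at (295,160), its face towards the robot. I enlarge both to pick points.

```bash
python3 - <<'E'
from h import *
a=cv2.imread("pics/a.png")[80:215,195:310]; b=cv2.imread("pics/b.png")[75:210,235:360]
r=lambda i,s:cv2.resize(i,None,fx=s,fy=s,interpolation=cv2.INTER_CUBIC)
a=r(a,3.2);b=r(b,3.2); cv2.imwrite("pics/c.png",np.hstack([a,b])); print(a.shape,b.shape)
E
```

```text
(432, 368, 3) (432, 400, 3)
```

View pics/c.png

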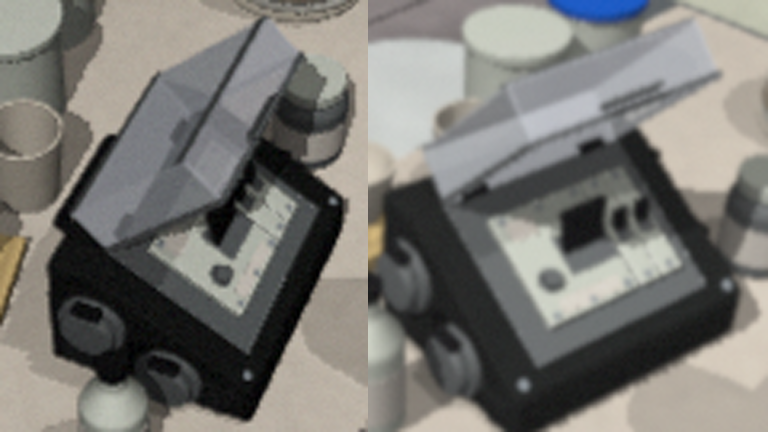

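The crop shows the button at (222,273)/(552,279) and the front panel corners at (238,313),(312,205)/(549,329),(703,264). I fit the pose from these.

```bash
cat >> h.py <<'E'
c30,s30=np.cos(np.pi/6),.5
RF=np.array([[c30,0,-s30],[0,1,0],[s30,0,c30]])
def Rz(a): return np.array([[np.cos(a),-np.sin(a),0],[np.sin(a),np.cos(a),0],[0,0,1]])
def f2w(pose,q): # pose x,y,yaw(,z) ; q face mm
    x,y,a=pose[:3]; z=pose[3] if len(pose)>3 else 0
    return (np.atleast_2d(q)/1000@RF.T+[-.025,0,.110])@Rz(a).T+[x,y,z]
E
cat > fit.py <<'E'
from h import *
from scipy.optimize import least_squares
Q=np.array([[-11,52,19],[-50,75,10],[-50,-85,10]])
A=np.array([[222,273],[238,313],[312,205]])/3.2+[195,80]
B=(np.array([[552,279],[549,329],[703,264]])-[368,0])/3.2+[235,75]
P=[arm.get_image(n) for n in ("scene","side")]
F=lambda s:np.concatenate([(proj(p,f2w(s,Q))-m).ravel() for p,m in zip(P,(A,B))])
s=least_squares(F,[.62,0,-.3,0]); print(s.x,np.degrees(s.x[2]),np.round(s.fun,1))
for p in P: print(np.round(proj(p,f2w(s.x,Q)),0).tolist())
pts=f2w(s.x,[[-11,52,19],[0,0,0]]);print(pts); print("n",Rz(s.x[2])@RF[:,2])
np.save("pose.npy",s.x)
E
python3 fit.py
```

```text
[ 0.60577987 -0.07358593 -0.30163707 -0.00139082] -17.282531324251618 [ 1.3 -1.3  0.8 -0.1 -0.2  0.7  1.4 -1.2  0.3 -1.4 -3.6  2.7]
[[266.0, 164.0], [270.0, 178.0], [292.0, 145.0]]
[[294.0, 161.0], [292.0, 176.0], [336.0, 160.0]]
[[ 0.57918967 -0.01085416  0.11956366]
 [ 0.58190859 -0.06615883  0.10860918]]
n [-0.47742571  0.14854188  0.8660254 ]
```

```bash
cat >> h.py <<'E'
from scipy.spatial.transform import Rotation as Ro
def Rtool(pose,tilt,sgn):  # tool z in box xz-plane tilted forward; tool y = sgn*v
    z=Rz(pose[2])@[np.sin(tilt),0,-np.cos(tilt)]; y=sgn*Rz(pose[2])[:,1]; return np.c_[np.cross(y,z),y,z]
def rows(p0,R0,p1,R1,n=None,g=0):
    """n equal rows from (p0,R0) to (p1,R1), straight"""
    w=Ro.from_matrix(R0.T@R1).as_rotvec(); d=p1-p0
    if n is None: n=int(np.ceil(max(np.linalg.norm(d)/.045,np.linalg.norm(w)/.14)))
    out=[];p=p0;
    for i in range(n):
        R=R0@Ro.from_rotvec(w*i/n).as_matrix()
        out.append([round(x,1) for x in R.T@(d/n)*1000]+[round(x,3) for x in w/n]+[g])
    return out
def now(): o=arm.get_obs(); return np.array(o["ee_pos"]),np.array(o["orientation"])
E
python3 - <<'E'
from h import *
s=np.load("pose.npy"); p,R=now(); print(R.round(3)); w=arm.get_image("wrist"); Rc=np.array(w["R"]);C=-Rc.T@w["t"]
print("cam in tool",R.T@(C-p),(R.T@Rc.T).round(2),w["fov_y"])
for sg in (1,-1):
    Rt=Rtool(s,np.radians(30),sg); print(sg,Ro.from_matrix(R.T@Rt).as_rotvec())
    tgt=f2w(s,[-20,20,230])[0]; print(tgt)
    for r in rows(p,R,tgt,Rt): print(r)
E
```

```text
[[ 0.961  0.277  0.   ]
 [ 0.277 -0.961  0.   ]
 [ 0.    -0.    -1.   ]]
cam in tool [ 8.16633122e-02  1.36261239e-04 -1.69666365e-01] [[-0.   -0.96 -0.29]
 [ 1.    0.   -0.  ]
 [ 0.   -0.29  0.96]] 68.73853804473205
1 [-0.66559959 -0.19954828 -2.48421047]
[ 0.46150384 -0.00775153  0.29779502]
[np.float64(23.2), np.float64(-27.1), np.float64(-4.4), np.float64(-0.035), np.float64(-0.011), np.float64(-0.131), 0]
[np.float64(26.5), np.float64(-23.7), np.float64(-5.5), np.float64(-0.035), np.float64(-0.011), np.float64(-0.131), 0]
[np.float64(29.3), np.float64(-19.8), np.float64(-6.6), np.float64(-0.035), np.float64(-0.011), np.float64(-0.131), 0]
[np.float64(31.5), np.float64(-15.6), np.float64(-7.5), np.float64(-0.035), np.float64(-0.011), np.float64(-0.131), 0]
[np.float64(33.2), np.float64(-11.1), np.float64(-8.3), np.float64(-0.035), np.float64(-0.011), np.float64(-0.131), 0]
[np.float64(34.2), np.float64(-6.3), np.float64(-9.0), np.float64(-0.035), np.float64(-0.011), np.float64(-0.131), 0]
[np.float64(34.6), np.float64(-1.5), np.float64(-9.5), np.float64(-0.035), np.float64(-0.011
[... 2673 characters left out ...]
), 0]
[np.float64(15.7), np.float64(-39.7), np.float64(-1.7), np.float64(-0.01), np.float64(0.032), np.float64(0.036), 0]
[np.float64(14.3), np.float64(-40.2), np.float64(-1.6), np.float64(-0.01), np.float64(0.032), np.float64(0.036), 0]
[np.float64(12.9), np.float64(-40.7), np.float64(-1.5), np.float64(-0.01), np.float64(0.032), np.float64(0.036), 0]
[np.float64(11.5), np.float64(-41.1), np.float64(-1.5), np.float64(-0.01), np.float64(0.032), np.float64(0.036), 0]
[np.float64(10.1), np.float64(-41.5), np.float64(-1.6), np.float64(-0.01), np.float64(0.032), np.float64(0.036), 0]
[np.float64(8.7), np.float64(-41.8), np.float64(-1.7), np.float64(-0.01), np.float64(0.032), np.float64(0.036), 0]
```

```bash
cat >> h.py <<'E'
def show(rs): print("\n".join(str([float(x) for x in r]) for r in rs))
E
python3 - <<'E'
from h import *
s=np.load("pose.npy"); p,R=now()
show(rows(p,R,f2w(s,[-45,15,150])[0],Rtool(s,np.radians(30),1),n=20))
E
```

```text
[22.7, -25.0, -0.1, -0.033, -0.01, -0.124, 0.0]
[25.6, -22.0, -1.1, -0.033, -0.01, -0.124, 0.0]
[28.1, -18.6, -2.0, -0.033, -0.01, -0.124, 0.0]
[30.2, -14.9, -2.9, -0.033, -0.01, -0.124, 0.0]
[31.8, -10.9, -3.6, -0.033, -0.01, -0.124, 0.0]
[32.8, -6.8, -4.2, -0.033, -0.01, -0.124, 0.0]
[33.4, -2.5, -4.7, -0.033, -0.01, -0.124, 0.0]
[33.3, 1.8, -5.1, -0.033, -0.01, -0.124, 0.0]
[32.8, 6.1, -5.3, -0.033, -0.01, -0.124, 0.0]
[31.7, 10.3, -5.3, -0.033, -0.01, -0.124, 0.0]
[30.2, 14.3, -5.2, -0.033, -0.01, -0.124, 0.0]
[28.1, 18.1, -5.0, -0.033, -0.01, -0.124, 0.0]
[25.6, 21.6, -4.6, -0.033, -0.01, -0.124, 0.0]
[22.7, 24.7, -4.1, -0.033, -0.01, -0.124, 0.0]
[19.4, 27.5, -3.4, -0.033, -0.01, -0.124, 0.0]
[15.8, 29.7, -2.6, -0.033, -0.01, -0.124, 0.0]
[12.0, 31.5, -1.7, -0.033, -0.01, -0.124, 0.0]
[7.9, 32.8, -0.8, -0.033, -0.01, -0.124, 0.0]
[3.8, 33.6, 0.3, -0.033, -0.01, -0.124, 0.0]
[-0.4, 33.7, 1.4, -0.033, -0.01, -0.124, 0.0]
```

Request:
{"api": "servo_tool", "payload": {
  "plan": [
    [[23,-25,-8,-0.033,-0.01,-0.124,0],[26,-22,-8,-0.033,-0.01,-0.124,0],[28,-19,-8,-0.033,-0.01,-0.124,0],[30,-15,-8,-0.033,-0.01,-0.124,0],[32,-11,-8,-0.033,-0.01,-0.124,0],[33,-7,-8,-0.033,-0.01,-0.124,0],[33,-2.5,-8,-0.033,-0.01,-0.124,0],[33,2,-8,-0.033,-0.01,-0.124,0]]
  ]
}}

```text
clock: 2.05
ee_pos: [0.2988, -0.3769, 0.2557]
orientation: [[0.295, 0.947, 0.124], [0.937, -0.261, -0.233], [-0.188, 0.184, -0.965]]
wrist_force: [0.5, 0.9, -0.6]
opening: 0.0366
gripper_force: 0.0
```

Request:
{"api": "servo_tool", "payload": {
  "plan": [
    [[33,6,-5,-0.033,-0.01,-0.124,0],[32,10,-5,-0.033,-0.01,-0.124,0],[30,14,-5,-0.033,-0.01,-0.124,0],[28,18,-5,-0.033,-0.01,-0.124,0],[26,22,-5,-0.033,-0.01,-0.124,0],[23,25,-4,-0.033,-0.01,-0.124,0],[19,27,-3,-0.033,-0.01,-0.124,0],[16,30,-3,-0.033,-0.01,-0.124,0]]
  ]
}}

```text
clock: 2.85
ee_pos: [0.4181, -0.1337, 0.2555]
orientation: [[-0.589, 0.714, 0.378], [0.682, 0.69, -0.241], [-0.433, 0.116, -0.894]]
wrist_force: [0.3, -0.4, 0.2]
opening: 0.0006
gripper_force: 0.0
```

Request:
{"api": "servo_tool", "payload": {
  "plan": [
    [[12,31,-2,-0.033,-0.01,-0.124,0],[8,33,-1,-0.033,-0.01,-0.124,0],[4,33,0,-0.033,-0.01,-0.124,0],[0,33,1,-0.033,-0.01,-0.124,0],[0,0,0,0,0,0,0],[0,0,0,0,0,0,0]]
  ]
}}

```text
clock: 3.45
ee_pos: [0.4758, -0.0145, 0.256]
orientation: [[-0.827, 0.302, 0.473], [0.262, 0.953, -0.15], [-0.497, -0.0, -0.868]]
wrist_force: [-0.3, -0.1, -0.2]
opening: 0.0002
gripper_force: 0.0
```

```bash
python3 - <<'E'
from h import *
s=np.load("pose.npy"); p,R=now(); o=arm.get_obs(); print(o["clock"],p,R.round(2),o["joints"],f2w(s,[-45,15,150]),o["wrist_force"])
w=arm.get_image("wrist"); save(w,"w1.png")
for k in ("button_top","lever_tip","wide_breaker","cover_edge"): print(k,[(np.round(d["position"],3),round(d["score"],2)) for d in arm.recognise(k,w)[:2]])
E
```

```text
3.45 [ 0.4757728  -0.01453424  0.25603224] [[-0.83  0.3   0.47]
 [ 0.26  0.95 -0.15]
 [-0.5  -0.   -0.87]] [-0.07213125 -0.65574711  2.27517904 -0.1363462   1.0185028  -1.29431715] [[ 0.47753934 -0.01797709  0.21601299]] [-0.32824874 -0.08801431 -0.17760299]
button_top [(array([ 0.58 , -0.004,  0.122]), 0.7)]
lever_tip [(array([ 0.589, -0.063,  0.137]), 0.56)]
wide_breaker [(array([ 0.565, -0.041,  0.105]), 0.98)]
cover_edge [(array([ 0.583, -0.114,  0.26 ]), 0.91)]
```

View pics/w1.png

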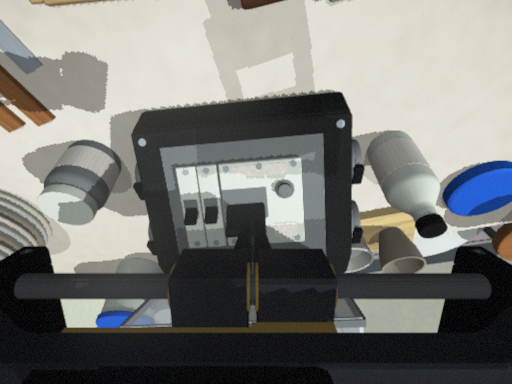

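The wrist picture shows the face upside down: button at (285,189), front panel corners (302,157) and (176,167), lever at (246,220). I enlarge it for sub-pixel picks.

```bash
python3 - <<'E'
from h import *
a=cv2.imread("pics/w1.png")[85:265,125:365]; cv2.imwrite("pics/w1c.png",cv2.resize(a,None,fx=3.3,fy=3.3,interpolation=cv2.INTER_CUBIC))
E
```

```text
(no output)
```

View pics/w1c.png

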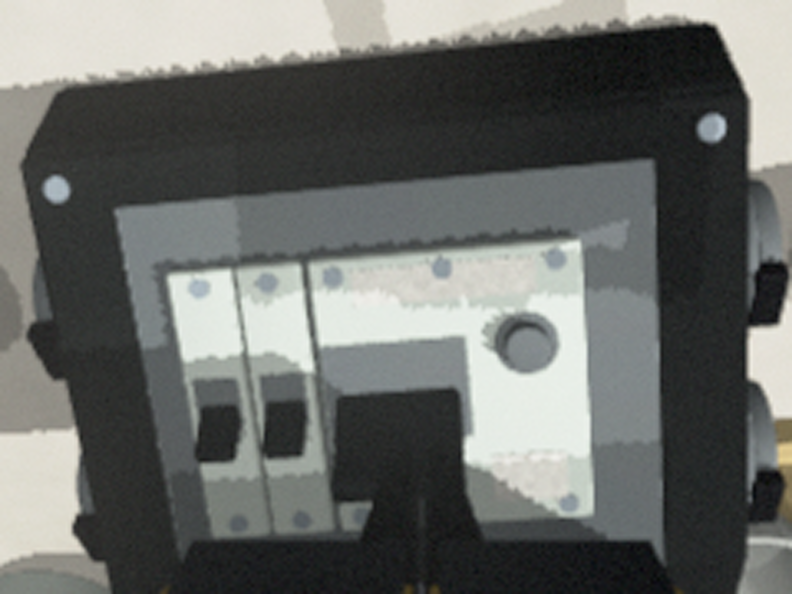

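```bash
cat > fit2.py <<'E'
from h import *
from scipy.optimize import least_squares
Q=np.array([[-50,75,10],[-50,-85,10],[65,75,10],[65,-85,10],[-50,-59,10],[-50,-31.5,10],[-11,52,19]])
A=np.array([[579,240],[168,274],[592,517],[213,540],[234,266],[304,260],[525,343]])/3.3+[125,85]
p=arm.get_image("wrist")
F=lambda s:(proj(p,f2w(s,Q))-A).ravel()
for s0 in ([.6,-.07,-.3],[.6,-.07,-.3,0]):
    s=least_squares(F,s0); print(s.x,np.round(s.fun,1).tolist(),f2w(s.x,[-11,52,19]))
    if len(s0)==3: np.save("pose.npy",s.x)
E
python3 fit2.py
```

```text
[ 0.6140998  -0.06621535 -0.20109301] [1.0, -0.7, -0.8, -0.5, 0.8, -0.1, -0.3, -0.1, -0.9, 0.3, -0.8, 0.3, 1.0, 1.8] [[ 0.5813472  -0.00646938  0.12095448]]
[ 0.61659181 -0.06721963 -0.20160108 -0.00288782] [0.3, -0.5, -0.1, -0.4, 0.1, -0.8, 0.1, -0.9, -0.4, 0.4, -0.5, 0.4, 0.5, 1.6] [[ 0.58386958 -0.00745703  0.11806666]]
```

```bash
cat > go.py <<'E'
import sys
from h import *
# usage: go.py tilt n u v n_face [nrows]
s=np.load("pose.npy"); p,R=now(); a=[float(x) for x in sys.argv[1:]]
o=arm.get_obs(); print("t",o["clock"],"face now",((Rz(s[2]).T@(p-[s[0],s[1],0])-[-.025,0,.11])@RF*1000).round(1),"F",np.round(RF.T@Rz(s[2]).T@o["wrist_force"],1))
if a: show(rows(p,R,f2w(s,a[1:4])[0],Rtool(s,np.radians(a[0]),1),int(a[4]) if len(a)>4 else None))
E
python3 go.py 32 -11 52 40 6; python3 -c "
from h import *
s=np.load('pose.npy');print((Rtool(s,np.radians(32),1).T@Rz(s[2])@RF).round(3))"
```

```text
t 3.75 face now [-31.3  21.9 187. ] F [-0.2 -0.7 -0.4]
[-2.9, 6.6, 24.2, -0.009, -0.006, -0.015, 0.0]
[-2.9, 6.4, 24.2, -0.009, -0.006, -0.015, 0.0]
[-2.8, 6.1, 24.3, -0.009, -0.006, -0.015, 0.0]
[-2.7, 5.8, 24.4, -0.009, -0.006, -0.015, 0.0]
[-2.7, 5.6, 24.5, -0.009, -0.006, -0.015, 0.0]
[-2.6, 5.3, 24.5, -0.009, -0.006, -0.015, 0.0]
[[-0.999 -0.    -0.035]
 [ 0.     1.    -0.   ]
 [ 0.035  0.    -0.999]]
```

Request:
{"api": "servo_tool", "payload": {
  "plan": [
    [[-3,6.5,24,-0.009,-0.006,-0.015,0],[-3,6.5,24,-0.009,-0.006,-0.015,0],[-3,6,24,-0.009,-0.006,-0.015,0],[-2.5,6,24.5,-0.009,-0.006,-0.015,0],[-2.5,5.5,24.5,-0.009,-0.006,-0.015,0],[-2.5,5.5,24.5,-0.009,-0.006,-0.015,0],[0,0,7,0,0,0,0],[0,0,7,0,0,0,0]]
  ]
}}

```text
clock: 4.55
ee_pos: [0.5779, -0.0051, 0.127]
orientation: [[-0.832, 0.202, 0.516], [0.171, 0.979, -0.107], [-0.527, -0.0, -0.85]]
wrist_force: [0.1, 0.1, 0.2]
opening: 0.0003
gripper_force: 0.0
```

```bash
python3 go.py 32 -11 52 14 6; python3 - <<'E'
from h import *
w=arm.get_image("wrist"); a=cv2.cvtColor(w["color"],cv2.COLOR_RGB2BGR)[100:340,130:400]; cv2.imwrite("pics/w2.png",cv2.resize(a,None,fx=2,fy=2))
E
```

```text
t 4.55 face now [-11.2  52.6  26.1] F [0.1 0.2 0.1]
[0.0, -0.1, 2.0, -0.0, -0.001, -0.0, 0.0]
[0.0, -0.1, 2.0, -0.0, -0.001, -0.0, 0.0]
[0.0, -0.1, 2.0, -0.0, -0.001, -0.0, 0.0]
[0.0, -0.1, 2.0, -0.0, -0.001, -0.0, 0.0]
[0.0, -0.1, 2.0, -0.0, -0.001, -0.0, 0.0]
[0.0, -0.1, 2.0, -0.0, -0.001, -0.0, 0.0]
```

View pics/w2.png

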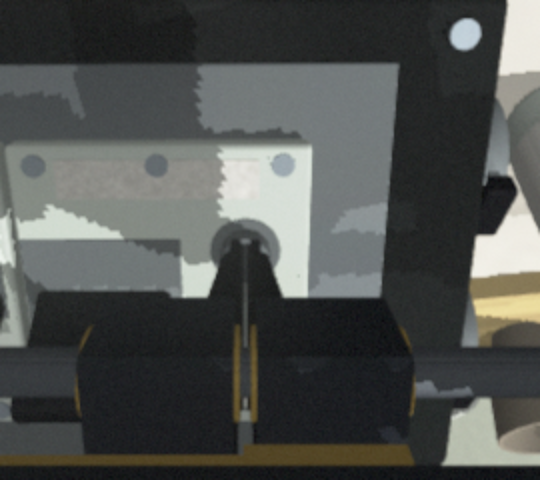

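The fingertips stand right over the button, at crop (245,240). I press.

Request:
{"api": "servo_tool", "payload": {
  "plan": [
    [[0,0,3,0,0,0,0],[0,0,3,0,0,0,0],[0,0,2,0,0,0,0],[0,0,2,0,0,0,0],[0,0,2,0,0,0,0],[0,0,0,0,0,0,0]]
  ]
}}

```text
clock: 5.2
ee_pos: [0.5847, -0.0059, 0.1178]
orientation: [[-0.831, 0.201, 0.518], [0.17, 0.98, -0.106], [-0.529, 0.0, -0.848]]
wrist_force: [-0.3, -0.5, 1.9]
opening: 0.0005
gripper_force: 1.0
```

```bash
python3 go.py; python3 - <<'E'
from h import *
s=np.load("pose.npy")
for n in ("wrist","side"):
    p=arm.get_image(n); print([(np.round((Rz(s[2]).T@(d["position"]-np.array([s[0],s[1],0]))-[-.025,0,.11])@RF*1000,1),round(d["score"],2)) for d in arm.recognise("lever_tip",p)[:2]])
E
```

```text
t 5.2 face now [-9.9 53.2 14.7] F [ 0.8 -0.5  1.8]
[(array([-5.4, -4.1, 27.8]), 0.62), (array([-54.5,   6.3,   0.2]), 0.48)]
[]
```

Request:
{"api": "servo_tool", "payload": {
  "plan": [
    [[0,0,1,0,0,0,0],[0,0,1,0,0,0,0],[0,0,1,0,0,0,0],[0,0,0,0,0,0,0]]
  ]
}}

```text
clock: 5.8
ee_pos: [0.5858, -0.0062, 0.116]
orientation: [[-0.832, 0.201, 0.517], [0.171, 0.98, -0.106], [-0.528, -0.0, -0.849]]
wrist_force: [-10.8, 0.6, 12.1]
opening: 0.0011
gripper_force: 7.8
```

```bash
python3 go.py
```

```text
t 5.8 face now [-9.8 53.2 12.5] F [-3.2 -1.6 15.8]
```

Request:
{"api": "servo_tool", "payload": {
  "plan": [
    [[0,0,-8,0,0,0,0],[0,0,-20,0,0,0,0],[0,0,-25,0,0,0,0],[10,-10,-5,0,0,0,0],[15,-20,0,0,0,0,0],[15,-23,0,0,0,0,0],[0,0,0,0,0,0,0]]
  ]
}}

```text
clock: 6.5
ee_pos: [0.5089, -0.046, 0.1399]
orientation: [[-0.834, 0.203, 0.513], [0.173, 0.979, -0.106], [-0.524, 0.0, -0.852]]
wrist_force: [0.9, -0.1, -0.3]
opening: 0.0005
gripper_force: 0.0
```

```bash
python3 go.py 32 -50 0 26 5; python3 - <<'E'
from h import *
w=arm.get_image("wrist"); a=cv2.cvtColor(w["color"],cv2.COLOR_RGB2BGR)[100:340,100:400]; cv2.imwrite("pics/w3.png",cv2.resize(a,None,fx=2,fy=2))
E
```

```text
t 6.5 face now [-56.2  -1.2  66.9] F [ 0.6  0.1 -0.7]
[-1.0, 0.3, 8.2, -0.0, -0.001, -0.001, 0.0]
[-1.0, 0.3, 8.2, -0.0, -0.001, -0.001, 0.0]
[-1.0, 0.3, 8.2, -0.0, -0.001, -0.001, 0.0]
[-1.0, 0.2, 8.2, -0.0, -0.001, -0.001, 0.0]
[-1.0, 0.2, 8.2, -0.0, -0.001, -0.001, 0.0]
```

View pics/w3.png

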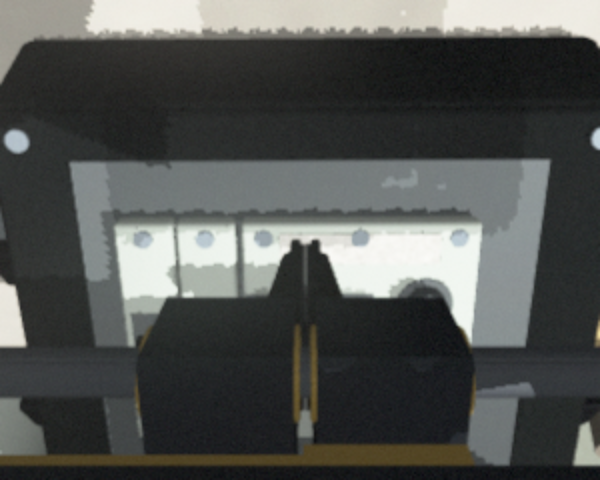

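Request:
{"api": "servo_tool", "payload": {
  "plan": [
    [[0,1,14,0,0,0,0],[0,0,14,0,0,0,0],[0,0,14,0,0,0,0],[-8,0,0,0,0,0,0],[-8,0,0,0,0,0,0],[-8,0,0,0,0,0,0],[-5,0,0,0,0,0,0],[-5,0,0,0,0,0,0]]
  ]
}}

```text
clock: 7.35
ee_pos: [0.562, -0.0543, 0.1255]
orientation: [[-0.832, 0.201, 0.517], [0.171, 0.98, -0.106], [-0.527, 0.0, -0.85]]
wrist_force: [-2.3, 1.4, 0.5]
opening: 0.0
gripper_force: 1.4
```

```bash
python3 go.py 32 -2 0 25 5
```

```text
t 7.35 face now [-16.9   1.3  27.6] F [-1.9  0.9  1.7]
[-3.0, -0.3, 0.6, -0.0, -0.001, -0.0, 0.0]
[-3.0, -0.3, 0.6, -0.0, -0.001, -0.0, 0.0]
[-3.0, -0.3, 0.6, -0.0, -0.001, -0.0, 0.0]
[-3.0, -0.3, 0.6, -0.0, -0.001, -0.0, 0.0]
[-3.0, -0.3, 0.6, -0.0, -0.001, -0.0, 0.0]
```

Contact with the dropped lever. I push on.

Request:
{"api": "servo_tool", "payload": {
  "plan": [
    [[-3,0,0.5,0,0,0,0],[-3,0,0.5,0,0,0,0],[-3,0,0.5,0,0,0,0],[-3,0,0.5,0,0,0,0],[-3,0,0,0,0,0,0],[-2,0,0,0,0,0,0],[0,0,0,0,0,0,0]]
  ]
}}

```text
clock: 8.05
ee_pos: [0.578, -0.0577, 0.1333]
orientation: [[-0.831, 0.201, 0.519], [0.17, 0.98, -0.106], [-0.53, 0.0, -0.848]]
wrist_force: [-0.1, 0.2, -0.2]
opening: 0.0
gripper_force: 0.0
```

```bash
python3 go.py
```

```text
t 8.05 face now [ 1.2  1.1 26.2] F [-0.2  0.2 -0.2]
```

Request:
{"api": "servo_tool", "payload": {
  "plan": [
    [[3,0,-25,0,0,0,0],[2,0,-35,0,0,0,0],[0,0,-40,0,0,0,0],[0,0,-40,0,0,0,0],[0,0,-40,0,0,0,0],[0,0,-30,0,0,0,0],[0,0,0,0,0,0,0]]
  ]
}}

```text
clock: 8.75
ee_pos: [0.4652, -0.0345, 0.315]
orientation: [[-0.826, 0.201, 0.527], [0.169, 0.98, -0.108], [-0.538, 0.0, -0.843]]
wrist_force: [0.3, 0.1, 1.0]
opening: 0.0003
gripper_force: 0.0
```

```bash
cat > cov.py <<'E'
import sys
from h import *
s=np.load("pose.npy"); p,R=now()
def C(th,c,d=145): return f2w(s,[96-d*np.cos(th)+(56+c)*np.sin(th),0,d*np.sin(th)+(56+c)*np.cos(th)])[0]
def path(wp,tilt):
    Rt=Rtool(s,np.radians(tilt),1); P,Q=p,R
    for (x,n) in wp: show(rows(P,Q,x,Rt,n)); P,Q=x,Rt; print()
E
python3 go.py; python3 - <<'E'
from cov import *
S=arm.get_image("side"); w=arm.get_image("wrist")
print(proj(S,[f2w(s,[96-170*np.cos(t)+56*np.sin(t),0,170*np.sin(t)+56*np.cos(t)])[0] for t in (1.33,1.39)]))
r=lambda i:cv2.resize(cv2.cvtColor(i,cv2.COLOR_RGB2BGR),(400,400),interpolation=cv2.INTER_CUBIC)
cv2.imwrite("pics/d.png",np.hstack([r(S["color"][80:200,235:355]),r(w["color"][100:300,150:350])]))
up=C(1.36,60)+[-.06,0,.08]; path([(up,None),(C(1.36,45),None)],3); print(up,C(1.36,45))
E
```

```text
t 8.75 face now [ -7.7   1.4 241.2] F [0.8 0.2 0.8]
[[308.36064633  90.15696661]
 [306.12432435  87.10567113]]
[-44.2, -3.3, -3.9, -0.0, 0.129, -0.0, 0.0]
[-43.3, -3.3, -9.6, -0.0, 0.129, -0.0, 0.0]
[-41.7, -3.3, -15.1, -0.0, 0.129, -0.0, 0.0]
[-39.4, -3.3, -20.3, -0.0, 0.129, -0.0, 0.0]

[-14.3, 4.0, 30.8, 0.0, 0.0, 0.0, 0.0]
[-14.3, 4.0, 30.8, 0.0, 0.0, 0.0, 0.0]
[-14.3, 4.0, 30.8, 0.0, 0.0, 0.0, 0.0]

[ 0.60021912 -0.07561669  0.4233603 ] [ 0.64930993 -0.07339287  0.33330823]
```

View pics/d.png

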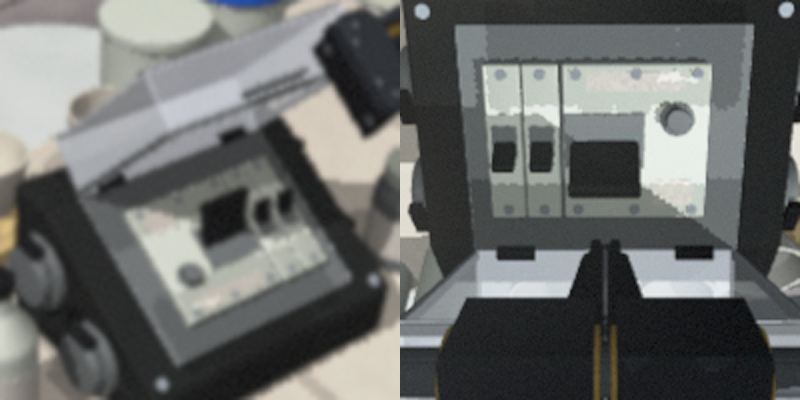

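The lever is up again (right half, (605,170)), button out, both toggles on. Now over and behind the cover.

Request:
{"api": "servo_tool", "payload": {
  "plan": [
    [[-10,0,-30,0,0,0,0],[-44,-3,-4,0,0.129,0,0],[-43,-3,-10,0,0.129,0,0],[-42,-3,-15,0,0.129,0,0],[-40,-3,-20,0,0.129,0,0],[-15,0,15,0,0,0,0],[-15,0,15,0,0,0,0],[0,0,0,0,0,0,0]]
  ]
}}

```text
clock: 9.65
ee_pos: [0.6235, -0.0793, 0.4084]
orientation: [[-0.979, 0.201, 0.034], [0.201, 0.98, -0.007], [-0.035, 0.0, -0.999]]
wrist_force: [0.1, 0.5, -0.6]
opening: 0.0
gripper_force: 0.0
```

```bash
python3 go.py; python3 - <<'E'
from cov import *
print(p,R.round(2)); path([(C(1.36,40),2),(C(1.36,10),3),(C(1.2,6),3)],3)
E
```

```text
t 9.65 face now [181.1 -11.  240. ] F [-0.3  0.5 -0.5]
[ 0.62350121 -0.07934263  0.40837626] [[-0.98  0.2   0.03]
 [ 0.2   0.98 -0.01]
 [-0.04  0.   -1.  ]]
[-8.8, 5.5, 39.5, 0.0, -0.009, -0.001, 0.0]
[-8.5, 5.5, 39.6, 0.0, -0.009, -0.001, 0.0]

[7.8, -0.0, 6.3, 0.0, 0.0, 0.0, 0.0]
[7.8, -0.0, 6.3, 0.0, 0.0, 0.0, 0.0]
[7.8, -0.0, 6.3, 0.0, 0.0, 0.0, 0.0]

[8.9, 0.0, 3.8, 0.0, 0.0, 0.0, 0.0]
[8.9, 0.0, 3.8, 0.0, 0.0, 0.0, 0.0]
[8.9, 0.0, 3.8, 0.0, 0.0, 0.0, 0.0]
```

Request:
{"api": "servo_tool", "payload": {
  "plan": [
    [[-11,5.5,39,0,0,0,0],[-8,5.5,39,0,0,0,0],[8,0,6,0,0,0,0],[8,0,6,0,0,0,0],[8,0,6,0,0,0,0],[0,0,0,0,0,0,0]]
  ]
}}

```text
clock: 10.25
ee_pos: [0.6229, -0.0678, 0.3222]
orientation: [[-0.978, 0.201, 0.048], [0.201, 0.98, -0.01], [-0.049, -0.0, -0.999]]
wrist_force: [-0.0, 0.7, 0.1]
opening: 0.0005
gripper_force: 0.0
```

```bash
python3 go.py; python3 - <<'E'
from cov import *
W=[(C(1.36,4),1)]+[(C(t,3),1) for t in np.arange(1.28,0.79,-.08)]; path(W,3)
E
```

```text
t 10.25 face now [135.5   0.2 166.8] F [-0.1  0.7  0.1]
[4.3, -0.2, 16.2, -0.0, -0.003, -0.001, 0.0]

[12.6, 0.0, 4.8, 0.0, 0.0, 0.0, 0.0]

[11.5, -0.0, 5.1, 0.0, 0.0, 0.0, 0.0]

[11.0, 0.0, 6.0, 0.0, 0.0, 0.0, 0.0]

[10.5, -0.0, 6.8, 0.0, 0.0, 0.0, 0.0]

[9.9, 0.0, 7.6, 0.0, 0.0, 0.0, 0.0]

[9.3, 0.0, 8.4, 0.0, 0.0, 0.0, 0.0]

[8.6, 0.0, 9.1, 0.0, 0.0, 0.0, 0.0]
```

Request:
{"api": "servo_tool", "payload": {
  "plan": [
    [[4,0,16,0,0,0,0],[12,0,5,0,0,0,0],[11,0,5,0,0,0,0],[11,0,6,0,0,0,0],[0,0,0,0,0,0,0]]
  ]
}}

```text
clock: 10.75
ee_pos: [0.5872, -0.0604, 0.2861]
orientation: [[-0.979, 0.201, 0.045], [0.201, 0.98, -0.009], [-0.046, -0.0, -0.999]]
wrist_force: [-0.1, -0.6, 0.2]
opening: 0.0005
gripper_force: 0.0
```

```bash
python3 go.py; python3 - <<'E'
from cov import *
path([(C(t,3),1) for t in np.arange(1.04,0.47,-.08)],3)
E
```

```text
t 10.75 face now [ 85.9   0.3 153.7] F [ 0.1 -0.6  0.2]
[11.5, -0.3, 4.6, -0.0, -0.006, -0.001, 0.0]

[9.9, -0.0, 7.6, 0.0, 0.0, 0.0, 0.0]

[9.3, 0.0, 8.4, 0.0, 0.0, 0.0, 0.0]

[8.6, -0.0, 9.1, 0.0, 0.0, 0.0, 0.0]

[7.8, 0.0, 9.8, 0.0, 0.0, 0.0, 0.0]

[7.0, -0.0, 10.4, 0.0, 0.0, 0.0, 0.0]

[6.2, 0.0, 10.9, 0.0, 0.0, 0.0, 0.0]

[5.3, 0.0, 11.4, 0.0, 0.0, 0.0, 0.0]
```

```bash
python3 - <<'E'
from cov import *
def w2f(X): return (Rz(s[2]).T@(np.array(X)-[s[0],s[1],0])-[-.025,0,.11])@RF*1000
for n in ("side","scene","wrist"):
    q=arm.get_image(n); print(n,[(w2f(d["position"]).round(),round(d["score"],2)) for d in arm.recognise("cover_edge",q)[:2]])
    if n=="side": I=q["color"]; print(proj(q,now()[0]))
    if n=="wrist": J=q["color"]
r=lambda i:cv2.resize(cv2.cvtColor(i,cv2.COLOR_RGB2BGR),(400,400),interpolation=cv2.INTER_CUBIC)
cv2.imwrite("pics/e.png",np.hstack([r(I[60:200,225:365]),r(J[0:384,64:448])]))
E
```

```text
side [(array([16.,  1., 29.]), 0.55)]
[[308.64799417 102.41495385]]
scene [(array([ 79.,  49., 124.]), 0.93), (array([ 5., 76., 22.]), 0.29)]
wrist [(array([ 57.,   4., 157.]), 0.96)]
```

View pics/e.png

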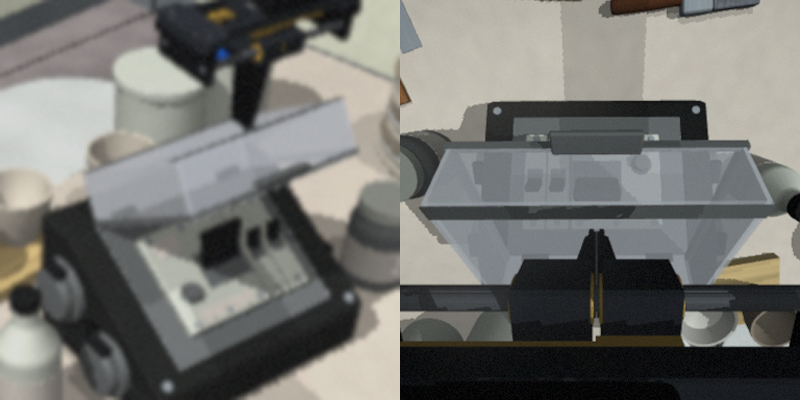

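The cover has come part way down, its free edge at (600,210) in the right half, with the finger on its outer face just behind at (597,233). Continue.

Request:
{"api": "servo_tool", "payload": {
  "plan": [
    [[11,0,5,0,0,0,0],[10,0,8,0,0,0,0],[9,0,8,0,0,0,0],[9,0,9,0,0,0,0],[8,0,10,0,0,0,0],[7,0,10,0,0,0,0],[6,0,11,0,0,0,0],[0,0,0,0,0,0,0]]
  ]
}}

```text
clock: 11.85
ee_pos: [0.5305, -0.0488, 0.2203]
orientation: [[-0.979, 0.201, 0.042], [0.201, 0.98, -0.009], [-0.043, -0.0, -0.999]]
wrist_force: [0.5, 1.2, -0.1]
opening: 0.0003
gripper_force: 0.0
```

```bash
python3 go.py; python3 - <<'E'
from cov import *
path([(C(t,3),1) for t in np.arange(0.48,0.02,-.06)],3)
E
```

```text
t 11.85 face now [  2.8   0.4 125.7] F [ 0.2  1.3 -0.2]
[4.3, -0.4, 9.5, -0.0, -0.01, -0.001, 0.0]

[3.4, 0.0, 8.8, 0.0, 0.0, 0.0, 0.0]

[2.8, 0.0, 9.0, 0.0, 0.0, 0.0, 0.0]

[2.3, -0.0, 9.1, 0.0, 0.0, 0.0, 0.0]

[1.7, 0.0, 9.2, 0.0, 0.0, 0.0, 0.0]

[1.2, -0.0, 9.3, 0.0, 0.0, 0.0, 0.0]

[0.6, 0.0, 9.4, 0.0, 0.0, 0.0, 0.0]

[0.0, 0.0, 9.4, 0.0, 0.0, 0.0, 0.0]
```

Request:
{"api": "servo_tool", "payload": {
  "plan": [
    [[4,0,9,0,0,0,0],[3,0,9,0,0,0,0],[3,0,9,0,0,0,0],[2,0,9,0,0,0,0],[2,0,9,0,0,0,0],[1,0,9,0,0,0,0],[0,0,6,0,0,0,0],[0,0,0,0,0,0,0]]
  ]
}}

```text
clock: 12.65
ee_pos: [0.5199, -0.0466, 0.1609]
orientation: [[-0.979, 0.201, 0.044], [0.201, 0.98, -0.009], [-0.045, -0.0, -0.999]]
wrist_force: [-0.7, 0.8, -0.1]
opening: -0.0
gripper_force: 0.0
```

```bash
python3 go.py; python3 - <<'E'
from cov import *
path([(C(0,0),4)],3)
E
```

```text
t 12.65 face now [-36.2   0.4  79.7] F [-0.7  0.7  0.4]
[0.1, -0.1, 6.7, -0.0, -0.002, -0.0, 0.0]
[0.1, -0.1, 6.7, -0.0, -0.002, -0.0, 0.0]
[0.1, -0.1, 6.7, -0.0, -0.002, -0.0, 0.0]
[0.1, -0.1, 6.7, -0.0, -0.002, -0.0, 0.0]
```

Request:
{"api": "servo_tool", "payload": {
  "plan": [
    [[0,0,5,0,0,0,0],[0,0,5,0,0,0,0],[0,0,4,0,0,0,0],[0,0,3,0,0,0,0],[0,0,2,0,0,0,0],[0,0,0,0,0,0,0]]
  ]
}}

```text
clock: 13.25
ee_pos: [0.5211, -0.0469, 0.143]
orientation: [[-0.979, 0.201, 0.045], [0.201, 0.98, -0.009], [-0.046, 0.0, -0.999]]
wrist_force: [0.2, 0.3, 0.2]
opening: 0.0008
gripper_force: 0.0
```

```bash
python3 go.py
```

```text
t 13.25 face now [-44.1   0.4  63.5] F [0.2 0.3 0.1]
```

Request:
{"api": "servo_tool", "payload": {
  "plan": [
    [[0,0,2,0,0,0,0],[0,0,2,0,0,0,0],[0,0,2,0,0,0,0],[0,0,1,0,0,0,0]]
  ]
}}

```text
clock: 13.65
ee_pos: [0.5222, -0.0471, 0.14]
orientation: [[-0.979, 0.201, 0.047], [0.2, 0.98, -0.01], [-0.048, -0.0, -0.999]]
wrist_force: [-10.7, 1.2, 19.6]
opening: 0.0005
gripper_force: 11.2
```

```bash
python3 go.py
```

```text
t 13.65 face now [-44.7   0.4  60.4] F [ 0.5 -1.  22.3]
```

Hard stop at 22 N square to the face, at the shut height. I retract and check.

Request:
{"api": "servo_tool", "payload": {
  "plan": [
    [[0,0,-10,0,0,0,0],[0,0,-30,0,0,0,0],[5,0,-40,0,0,0,0],[20,0,-40,0,0,0,0],[20,0,-40,0,0,0,0],[0,0,0,0,0,0,0],[0,0,0,0,0,0,0]]
  ]
}}

```text
clock: 14.35
ee_pos: [0.4706, -0.0365, 0.2954]
orientation: [[-0.978, 0.201, 0.049], [0.2, 0.98, -0.01], [-0.05, 0.0, -0.999]]
wrist_force: [0.1, -0.7, -0.6]
opening: 0.0005
gripper_force: 0.0
```

```bash
python3 go.py; python3 - <<'E'
from cov import *
S=arm.get_image("side"); w=arm.get_image("wrist")
e=f2w(s,[[-74,-102,56],[-74,102,56],[96,102,56]])
I,J=[cv2.resize(q["color"][y:y+h,x:x+h],(400,400),interpolation=cv2.INTER_CUBIC) for q,y,x,h in ((S,80,235,130),(w,0,64,384))]
for pt in proj(S,e): cv2.circle(I,tuple(((pt-[235,80])*400/130).astype(int).tolist()),3,(255,0,0),1)
for pt in proj(w,e): cv2.circle(J,tuple(((pt-[64,0])*400/384).astype(int).tolist()),3,(255,0,0),1)
cv2.imwrite("pics/f.png",cv2.cvtColor(np.hstack([I,J]),cv2.COLOR_RGB2BGR))
E
```

```text
t 14.35 face now [-12.5   0.5 221.3] F [-0.1 -0.6 -0.7]
```

View pics/f.png

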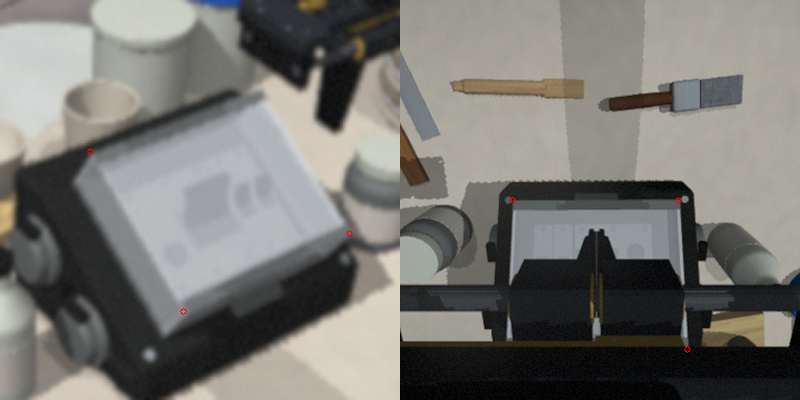

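The cover is shut: the predicted shut corners match its edges at (512,200)/(678,200). The box insides look unchanged and nothing else has moved.

```bash
python3 -c "
from rig import arm
print(arm.close_job())"
```

```text
the job is handed in; nothing more can be done
None
```

I handed the job in at 14.5 s with no verdict shown: test button pressed, lever back up, cover gently closed to its stop, both toggles seen on just before closing, and the bowl, bottle and jar never touched.

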